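Tip two optics crates to find the stamped one and push it to the dispatch rail

ROBOT

A 7-joint arm with a two-finger parallel gripper is mounted at the origin on the work surface; the furniture and walls round the work are solid. World frame = base frame: x ahead of the robot, y to its left, z up, the work surface at z = 0. Lengths are in m, angles in rad, forces in N, time in s.
With the tool pointing down it reaches from about 0.425 to 0.975 m from the base axis. Payload 16.7 kg.
Tool frame: the origin (TCP) lies midway between the tips of the shut fingers; the grasp point (between the pads) lies 19 mm behind it; z points along the fingers, y is the line along which they close (so a half turn about z gives the same grasp; the last joint's range is limited). The gripper opens to 85 mm and grips with 20 to 120 N. Pads are 22 mm wide; open, the fingers measure 114 mm over their backs; the gripper's body (76 mm by 85 mm) begins 54 mm behind the grasp point. The pads swing forward as they close: fully open they stand 13 mm farther back than shut.
Start: joints at [-1.387, 0.426, 0.074, 1.606, -0.034, 1.111, -0.067], TCP at [0.221, 0.638, 0.231] pointing down, gripper open.
Joint ranges: [-2.85, 2.85], [-0.5, 2.14], [-1.23, 1.37], [0.21, 2.46], [-1.02, 4.16], [0.16, 2.05], [-2.73, 2.73]. Speed limits (rad/s): [1.89, 1.89, 2.39, 2.39, 3.01, 3.01, 3.01].

INTERFACE

Orientations are given as a rotation vector (axis times angle).
In Python, from workcell import arm gives the robot as it stands.
- The arm moves only by the tool carry_out, never from a script. Its argument "steps" is a list of rows, each an object with "rot": the turn, a rotation vector about the tool's x, y, z in degrees, a list of three; "slide": the shift along the tool's x, y, z in m, a list of three; "jaw": the closure, from 0 (fully open) to 1 (shut). In form: [{"rot": [ax, ay, az], "slide": [tx, ty, tz], "jaw": jaw}, ...]. A call has 1 to 12 rows; each row is the pose to reach, as a shift and turn from the pose commanded when the call began, along the tool's axes at that moment; what a row does not reach only later rows make up. A row lasts 1/8 s, in which the tool goes at most 62.5 mm and 10.7 degrees, less where a joint would pass 70% of its speed; a pose out of reach is approached as far as the arm can. A call with a gripper value outside its range is refused whole. The fingers move at their own pace and stop on an object; "force" is the grip in N (left out, the last holds). Time passes only in rows, so rows that repeat a pose let the fingers close. It gives the time, the measured TCP pose, the force, the opening and the grip force at its end, in the units of the state.
- arm.get_state(): the state, without advancing time (a new reading comes with each control period).
- arm.get_image(name): name is "scene" or "top"; returns the picture (480x640x3 uint8, red, green, blue); there is no depth.
- arm.camera_info(name): a dict with "fx", "fy", "cx", "cy" (pixels), "R" (3x3) and "t" (3): a world point X has camera coordinates R X + t. Camera axes: x right, y down, z forward; pixel columns grow to the right and rows downward; lengths in m; the calibration is good to about 2 mm. A picture is of the moment at which its call begins. camera_info takes no time and is no camera call.
- arm.close_job(): hands the job in; it is judged then, once.
Trained networks look in the newest picture that a camera, given by its name, has taken for a name from the list of things; names that differ only in an ending like _2 or _b are one class to them, and where a whole thing is asked for, a point or a joint stands for the part that bears it (a point fixed in the world has none). Each returns a list of dicts, best first, with "confidence" (0 to 1); they miss things now and then, are a little off and sometimes report something else, mostly with a low value. They report only what shows in the picture. A call takes as long as a camera call. They do not tell look-alikes from the thing itself.
- arm.recognise(camera, name): "bbox" ([left, top, right, bottom] in pixels, round what is visible of it).
- arm.masks_of(camera, name): "region" (480x640 bool, what is visible of it) and "bbox" ([left, top, right, bottom] in pixels, round what is visible of it).
- arm.mark_of(camera, name): "xy" ([column, row] in pixels: a listed point, or the origin of a listed thing).
The state is a dict: "time_s": time; "joint_positions": joint angles; "qvel": joint speeds; "joint_torque": joint torques, N m; "tcp_pos": TCP position; "eef_rot": TCP orientation; "contact_force": force on the tool from outside, world axes, zero at the start; "moment": the same for the moment, N m; "grip_width": finger opening in m; "grasp_force": force on a finger pad.
Only numpy, scipy, OpenCV 4.12 (cv2) and the standard library are available. Lean on these libraries where they do the work, as an engineer would, in place of code of your own. Each camera call takes 0.05 s, during which the arm holds its last target. There are 200 camera calls.

TASK

One of the two grey transport crates has a round inspection stamp on its underside. Tip both crates over, away from you, so that each lies on its back with its underside towards you; then push the stamped one, still lying on its back with the stamp facing you, straight up to the dispatch rail until its lid end sits flush against the rail. Push only, never lift a crate; leave the other crate lying where it fell and do not disturb the things standing around.

Things in the scene. Friction and masses are not known exactly. Their poses are not given: they have to be found in the camera images.
- crate_stamped: grey closed transport crate, 56 deep (x) x 92 wide (y) x 96 mm tall (z), lid (top 21 mm) 94 mm wide and 2 mm proud in front. Origin: centre of its underside; z up, x to its back (away from the robot), front = -x. 0.36 kg, mostly in its base: centre of mass about 27 mm up; rubber feet at the corners, 14 mm square and 5 mm high, grip the table, so a push above 70 mm tips it without sliding; black ring with a cross, 45 mm, stamped mid-underside.
- crate_plain: grey closed transport crate, 56 deep (x) x 92 wide (y) x 96 mm tall (z), lid (top 21 mm) 94 mm wide and 2 mm proud in front. Origin: centre of its underside; z up, x to its back (away from the robot), front = -x. 0.36 kg, mostly in its base: centre of mass about 27 mm up; rubber feet at the corners, 14 mm square and 5 mm high, grip the table, so a push above 70 mm tips it without sliding; bare underside, else the same.
- crate_stamped_heel (a point): middle of the stamped crate's back lower edge (crate frame x 28, y 0, z 0 mm): the edge it tips over; stays on the table when tipped by a push on its front near the top
- crate_plain_heel (a point): the same point of the bare crate
- crate_stamped_lid (a point): centre of the stamped crate's flat lid top (crate frame z 96 mm): the end that meets the rail when the crate lies on its back
- dispatch_rail: dispatch rail: straight dark steel stop bar bolted to the table, 580 mm long (y), 14 mm thick, 26 mm high. Origin: on the table under the middle of its near face; that flat face is x = 0, x points away from the robot
- post: bystander: bare steel pedestal post, 31 mm flange, 62 mm tall, between the crates; origin under its centre
- vial: bystander: glass vial with black screw cap, 32 x 60 mm, on the robot's side between the crates; origin under its centre
- cap: bystander: small red dust cap, 18 x 28 mm, between the crates near the rail; origin under its centre
- optics_case: bystander: small clear hinged case, 48 x 70 x 26 mm, on the right; origin under its centre
- dropper: bystander: small black dropper bottle, 38 x 90 mm, on the right; origin under its centre
Things that resemble listed ones, but are neither listed nor needed, are in the scene too. What is shaped like the crate_stamped but blue is not meant.

How it is judged:
On the way, in this order (a step that is already met when the one before it is completed fails the run):
1. both crates lie on their backs, undersides towards the robot (angle between each of crate_stamped, crate_plain's own x axis and vertical above 2.95 rad and angle between crate_stamped's own z axis and vertical between 1.4 and 1.75 rad and angle between crate_plain's own z axis and vertical between 1.4 and 1.75 rad), for 0.2 s.
2. the stamped crate, on its back, is flush against the dispatch rail (angle between crate_stamped's own x axis and vertical above 2.95 rad and angle between crate_stamped's own z axis and vertical between 1.4 and 1.75 rad and x of crate_stamped_lid in the frame of dispatch_rail above -0.006 m and angle between the z axis of crate_stamped and the x axis of dispatch_rail, either way round below 0.08 rad and y of crate_stamped_lid in the frame of dispatch_rail between -0.265 and 0.265 m), for 0.2 s.
At the end, for the whole second after the job is handed in: both crates lie on their backs at rest; the stamped one's lid end is within 6 mm of the rail's near face and within 4.5 degrees of square to it; the other lies within 100 mm (underside centre) of where it started (all of step 2 and angle between crate_plain's own x axis and vertical above 2.95 rad and angle between crate_plain's own z axis and vertical between 1.4 and 1.75 rad and distance of crate_plain from where it was at the start of the episode below 0.1 m and linear speed of each of crate_stamped, crate_plain below 0.01 m/s); the robot touches nothing.
It fails at once if a crate is lifted: its back lower edge rises more than 25 mm off the table (height (world z) of any of crate_stamped_heel, crate_plain_heel above 0.025 m).
It fails at once if a crate is thrown over past its back, onto its lid (angle between any of crate_stamped, crate_plain's own z axis and vertical above 2.1 rad).
It fails at once if a bystander is moved by more than 30 mm (distance of any of post, vial, cap, optics_case, dropper from where it was at the start of the episode above 0.03 m).
It also fails if it takes over 72 s, if anything falls off the work surface, if the arm or the gripper's body presses on something with over 40 N, if the wrist force passes 120 N, or if a joint passes its speed limit or range.

## Working session

There is one attempt and no reset: what is moved stays moved. The work goes in short steps, Python scripts to look and compute and a tool call to move; the robot and the scene stay as the last step left them, time stands still between calls to the robot, and variables do not carry over. Pictures are saved under pics/ and viewed, at most 10 in all, crops included, and the job is handed in when it is done.

Besides the shell and the picture viewer there is one more tool, called after "Request:" by a JSON object that holds its "method" and its "body". carry_out: Moves the arm, as the interface text tells. Its arguments: {"type":"object","properties":{"steps":{"type":"array"},"force":{"type":"number"}},"required":["steps"]}

```bash
mkdir -p pics; cat > h.py <<'E'
import numpy as np, cv2
from workcell import arm
def ray(c,uv,z=0.):
    i=arm.camera_info(c);R=np.array(i['R']);t=np.array(i['t'])
    d=R.T@np.array([(uv[0]-i['cx'])/i['fx'],(uv[1]-i['cy'])/i['fy'],1]);o=-R.T@t
    return o+d*(z-o[2])/d[2]
def proj(c,X):
    i=arm.camera_info(c);p=np.array(i['R'])@np.array(X)+np.array(i['t'])
    return np.array([i['fx']*p[0]/p[2]+i['cx'],i['fy']*p[1]/p[2]+i['cy']])
def snap(c,n):
    im=np.array(arm.get_image(c));cv2.imwrite(f'pics/{n}.png',im[:,:,::-1]);return im
E
python3 - <<'E'
from h import *
for c in('top','scene'):
    snap(c,c+'0');i=arm.camera_info(c);print(c,'cam at',-np.array(i['R']).T@np.array(i['t']))
    for n in['crate_stamped','dispatch_rail','post','vial','cap','optics_case','dropper']:
        print(n,[(np.round(m['xy']).tolist(),round(m['confidence'],2),ray(c,m['xy']).round(3)[:2].tolist()) for m in arm.mark_of(c,n)])
    print([(np.round(m['bbox']).tolist(),round(m['confidence'],2)) for m in arm.recognise(c,'crate_stamped')])
s=arm.get_state();print(s['tcp_pos'],s['eef_rot'],s['time_s'])
E
```

```text
top cam at [ 0.38843316 -0.04292076  1.06664146]
crate_stamped [([377.0, 252.0], 0.7, [0.507, -0.16]), ([351.0, 320.0], 0.66, [0.361, -0.1]), ([413.0, 345.0], 0.61, [0.306, -0.23])]
dispatch_rail [([292.0, 169.0], 0.98, [0.698, 0.024]), ([376.0, 256.0], 0.39, [0.499, -0.158])]
post [([296.0, 225.0], 0.71, [0.571, 0.015])]
vial [([300.0, 269.0], 0.5, [0.473, 0.009]), ([440.0, 221.0], 0.44, [0.574, -0.302])]
cap [([293.0, 199.0], 0.57, [0.629, 0.022])]
optics_case [([454.0, 275.0], 0.68, [0.454, -0.326]), ([378.0, 252.0], 0.39, [0.508, -0.162])]
dropper [([442.0, 222.0], 0.63, [0.572, -0.306])]
[([331.0, 296.0, 379.0, 352.0], 0.94), ([355.0, 232.0, 404.0, 267.0], 0.79), ([395.0, 322.0, 447.0, 376.0], 0.64)]
scene cam at [ 0.1140948  -0.57044873  0.63534792]
crate_stamped [([363.0, 294.0], 0.89, [0.506, -0.161]), ([297.0, 377.0], 0.88, [0.304, -0.234]), ([285.0, 312.0], 0.86, [0.361, -0.108])]
dispatch_rail [([371.0, 211.0], 0.64, [0.691, 0.028])]
post [([335.0, 232.0], 0.78, [0.573, 0.016])]
vial [([300.0, 254.0], 0.65, [0.47, 0.005])]
cap [([357.0, 220.0], 0.39, [0.64, 0.021])]
optics_case [([401.0, 370.0], 0.77, [0.449, -0.325])]
dropper [([446.0, 331.0], 0.89, [0.568, -0.314])]
[([340.0, 238.0, 394.0, 312.0], 0.88), ([263.0, 314.0, 323.0, 406.0], 0.87), ([256.0, 254.0, 305.0, 327.0], 0.75), ([353.0, 214.0, 358.0, 226.0], 0.27)]
[0.22117277 0.63770617 0.23131185] [-5.21990193e-01 -3.09787360e+00  4.83713200e-05] 0.9
```

View pics/top0.png

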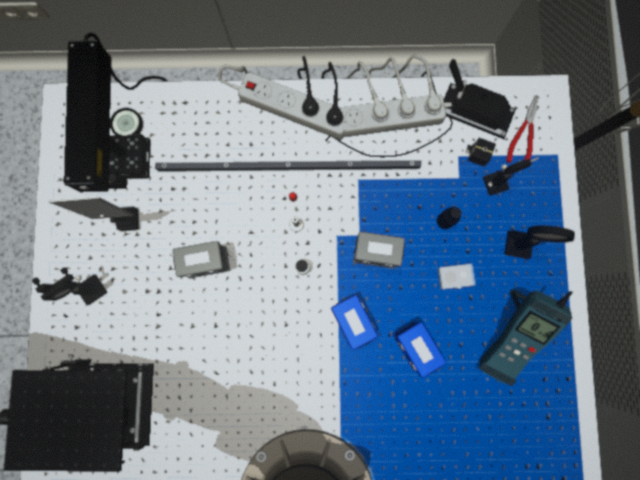

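View pics/scene0.png

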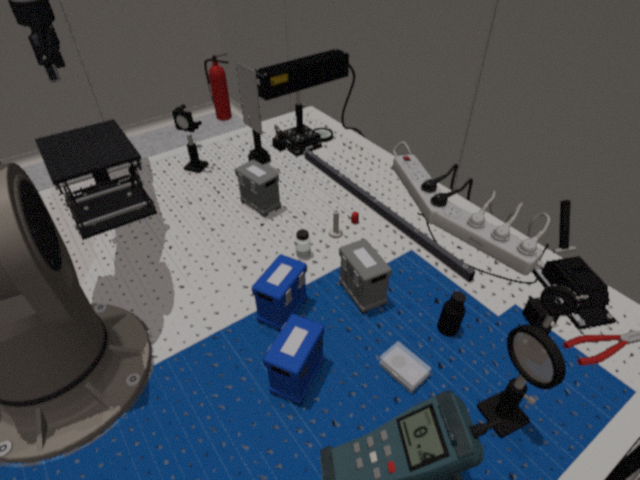

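The top view shows the grey crates at about (200,258) and (380,248). The blue decoys are at (353,320) and (418,347), and the rail is at row ~165. The scene view agrees, with grey crates at (258,188) and (363,275). Next I'll fit the crate poses from their silhouettes.

```bash
cat >> h.py <<'E'
from scipy.optimize import minimize
def fit(masks,x0,lying=False):
    def cost(p):
        c,s=np.cos(p[2]),np.sin(p[2]);r=0
        P=[[a,b,z] for a,b,z in [(x,y,z) for x in(-.028,.028) for y in(-.0465,.0465) for z in(0,.096)]]
        if lying: P=[[z,b,x+.028] for x,b,z in P]
        for cam,m in masks:
            uv=np.array([proj(cam,[p[0]+c*a-s*b,p[1]+s*a+c*b,z]) for a,b,z in P])
            h=cv2.convexHull((uv*16).round().astype(np.int32))
            im=np.zeros((480,640),np.uint8);cv2.fillConvexPoly(im,h,1,cv2.LINE_8,4);im=im>0
            r+=1-(im&m).sum()/(im|m).sum()
        return r
    x0=np.array(x0)
    for k in range(2):
        S=np.vstack([x0]+[x0+d for d in np.diag([.01,.01,.15])]);o=minimize(cost,x0,method='Nelder-Mead',options=dict(initial_simplex=S,xatol=1e-4,fatol=1e-4));x0=o.x
    return x0,o.fun
def masks(cam,names=('crate_stamped','crate_plain')):
    return [(m['region'],m['bbox'],m['confidence']) for n in names for m in arm.masks_of(cam,n)]
E
python3 - <<'E'
from h import *
M={c:masks(c) for c in('top','scene')}
for c in M: print(c,[(np.round(b).tolist(),round(f,2)) for _,b,f in M[c]])
for nm,x0,ct,cs in[('L',(.49,.2,0),(200,258),(258,188)),('R',(.507,-.16,0),(380,248),(363,275))]:
    g=[]
    for cam,c in(('top',ct),('scene',cs)):
        for m,b,f in M[cam]:
            if b[0]<c[0]<b[2] and b[1]<c[1]<b[3]: g.append((cam,m));break
    print(nm,[a for a,_ in g]); 
    for gg in [g]+[[q] for q in g]: print([q[0] for q in gg],*fit(gg,x0))
for c in('top','scene'):
    for d in arm.masks_of(c,'dispatch_rail')[:1]:
        m=d['region'].astype(np.uint8);r=cv2.minAreaRect(cv2.findNonZero(m));print(c,r)
        cols=np.where(m.any(0))[0]
        if c=='top':
            a,b=cols[0]+5,cols[-1]-5;cs=np.arange(a,b);rows=np.array([np.where(m[:,k])[0].max()+.5 for k in cs])
            f=np.polyfit(cs,rows,1);print(f)
            for z in(0,.026): print(z,[ray(c,(k,np.polyval(f,k)),z).round(4) for k in(a,b)])
im=cv2.imread('pics/top0.png');cv2.imwrite('pics/c1.png',cv2.resize(im[150:290,150:420],None,fx=2.9,fy=2.9,interpolation=cv2.INTER_CUBIC))
E
```

```text
top [([354.0, 234.0, 404.0, 268.0], 0.88), ([330.0, 296.0, 375.0, 350.0], 0.83), ([395.0, 321.0, 445.0, 375.0], 0.7), ([170.0, 243.0, 229.0, 277.0], 0.6), ([291.0, 218.0, 304.0, 229.0], 0.31), ([349.0, 233.0, 405.0, 269.0], 0.15)]
scene [([263.0, 315.0, 324.0, 406.0], 0.75), ([342.0, 241.0, 393.0, 313.0], 0.61), ([253.0, 256.0, 308.0, 330.0], 0.59), ([236.0, 160.0, 278.0, 217.0], 0.61)]
L ['top', 'scene']
['top', 'scene'] [0.49135247 0.20963503 0.03629023] 0.19100410452382222Traceback (most recent call last):
  File "<stdin>", line 10, in <module>
  File "h.py", line 26, in fit
    S=np.vstack([x0]+[x0+d for d in np.diag([.01,.01,.15])]);o=minimize(cost,x0,method='Nelder-Mead',options=dict(initial_simplex=S,xatol=1e-4,fatol=1e-4));x0=o.x
                                                               ~~~~~~~~^^^^^^^^^^^^^^^^^^^^^^^^^^^^^^^^^^^^^^^^^^^^^^^^^^^^^^^^^^^^^^^^^^^^^^^^^^^^^^^^^^^^
    res = _minimize_neldermead(fun, x0, args, callback, bounds=bounds,
                               **options)
    fxr = func(xr)
    fx = function(np.copy(x), *(wrapper_args + args))
  File "h.py", line 19, in cost
    uv=np.array([proj(cam,[p[0]+c*a-s*b,p[1]+s*a+c*b,z]) for a,b,z in P])
                 ~~~~^^^^^^^^^^^^^^^^^^^^^^^^^^^^^^^^^^^
  File "h.py", line 8, in proj
    i=arm.camera_info(c);p=np.array(i['R'])@np.array(X)+np.array(i['t'])
ValueError: time passes only in moves, steps and waits
```

```bash
sed -i 's/^def ray/import functools\n@functools.cache\ndef ci(c): return arm.camera_info(c)\ndef ray/; s/i=arm.camera_info(c)/i=ci(c)/' h.py
python3 - <<'E'
from h import *
M={c:masks(c) for c in('top','scene')}
im0=cv2.imread('pics/top0.png')
for nm,x0,ct,cs in[('L',(.49,.21,0),(200,258),(258,188)),('R',(.507,-.16,0),(380,248),(363,275))]:
    g=[]
    for cam,c in(('top',ct),('scene',cs)):
        for m,b,f in M[cam]:
            if b[0]<c[0]<b[2] and b[1]<c[1]<b[3]: g.append((cam,m));break
    for gg in [g]+[[q] for q in g]: print(nm,[q[0] for q in gg],*fit(gg,x0))
    p,_=fit(g,x0);c,s=np.cos(p[2]),np.sin(p[2])
    for z,col in((.096,(0,0,255)),(0,(0,255,0))):
        q=[proj('top',[p[0]+c*a-s*b,p[1]+s*a+c*b,z]) for a,b in((-.028,-.046),(.028,-.046),(.028,.046),(-.028,.046))]
        globals().setdefault('lines',[]).append((q,col))
for c in('top',):
    for d in arm.masks_of(c,'dispatch_rail')[:1]:
        m=d['region'].astype(np.uint8);cols=np.where(m.any(0))[0]
        a,b=cols[0]+5,cols[-1]-5;cs=np.arange(a,b);rows=np.array([np.where(m[:,k])[0].max()+.5 for k in cs])
        f=np.polyfit(cs,rows,1);print(f)
        for z in(0,.026): print(z,[ray(c,(k,np.polyval(f,k)),z).round(4) for k in(a,b)])
k=2.9;im=cv2.resize(im0[150:290,150:420],None,fx=k,fy=k,interpolation=cv2.INTER_CUBIC)
for q,col in lines: cv2.polylines(im,[((np.array(q)-[150,150])*k).astype(np.int32)],True,col,1)
cv2.imwrite('pics/c1.png',im)
E
```

```text
L ['top', 'scene'] [0.49182339 0.20941709 0.05065365] 0.19692860540314105
L ['top'] [0.49194291 0.20850287 0.07040292] 0.10964912280701755
L ['scene'] [0.49093959 0.2085212  0.03784909] 0.07919799498746871
R ['top', 'scene'] [ 0.50669721 -0.15562171 -0.23266625] 0.20067367898575883
R ['top'] [ 0.50500695 -0.1551859  -0.05564946] 0.11421628189550426
R ['scene'] [ 0.50559474 -0.15558017 -0.25234738] 0.07837927598804384
[-9.88666628e-03  1.72980610e+02]
0 [array([0.6969, 0.3182, 0.    ]), array([ 0.6928, -0.2505,  0.    ])]
0.026 [array([0.6894, 0.3094, 0.026 ]), array([ 0.6854, -0.2454,  0.026 ])]
```

View pics/c1.png

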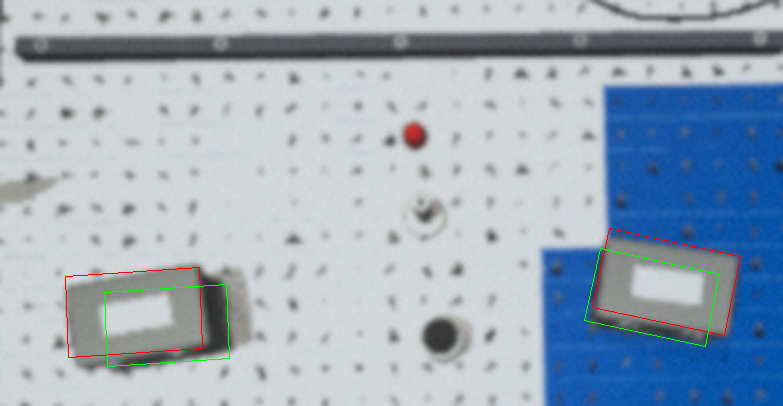

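```bash
python3 - <<'E'
from h import *
im=cv2.imread('pics/top0.png');g=cv2.resize(im,None,fx=4,fy=4,interpolation=cv2.INTER_CUBIC).min(2)
for nm,(u,v) in dict(L=(198,258),R=(380,248)).items():
    w=g[(v-18)*4:(v+18)*4,(u-18)*4:(u+18)*4]
    n,l,st,ce=cv2.connectedComponentsWithStats((w>185).astype(np.uint8))
    k=l[72,72];q=cv2.boxPoints(cv2.minAreaRect(np.argwhere(l==k)[:,::-1].astype(np.float32)))/4+[u-18,v-18]
    W=np.array([ray('top',p,.096)[:2] for p in q]);e=np.diff(np.vstack([W,W[:1]]),axis=0)
    print(nm,W.mean(0).round(4),[(round(float(np.hypot(*d)),4),round(float(np.degrees(np.arctan2(-d[0],d[1]))),1)) for d in e])
from scipy.spatial.transform import Rotation as R
s=arm.get_state();A=R.from_rotvec(s['eef_rot']);Rm=A.as_matrix();print(Rm.round(3),s['tcp_pos'],s['grip_width'])
for nm,p,y in(('L',[.440,.205,.16],9),):
    print((Rm.T@(np.array(p)-s['tcp_pos'])).round(3))
E
```

```text
L [0.4903 0.2081] [(0.0468, -170.9), (0.0212, 100.6), (0.0466, 9.1), (0.0212, -79.1)]
R [ 0.5043 -0.1558] [(0.0203, -99.2), (0.0466, 171.3), (0.0203, 80.5), (0.0465, -8.6)]
[[-0.945  0.328 -0.   ]
 [ 0.328  0.945 -0.   ]
 [ 0.    -0.    -1.   ]] [0.22116843 0.63771377 0.23131063] 0.08565140711183764
[-0.349 -0.337  0.071]
```

Request:
{"method": "carry_out", "body": {"steps": [{"rot": [0, 0, -28], "slide": [-0.338, -0.349, 0], "jaw": 0.35}, {"rot": [0, 0, -28], "slide": [-0.338, -0.349, 0], "jaw": 0.35}, {"rot": [0, 0, -28], "slide": [-0.338, -0.349, 0], "jaw": 0.35}, {"rot": [0, 0, -28], "slide": [-0.338, -0.349, 0], "jaw": 0.35}, {"rot": [0, 0, -28], "slide": [-0.338, -0.349, 0], "jaw": 0.35}, {"rot": [0, 0, -28], "slide": [-0.338, -0.349, 0], "jaw": 0.35}, {"rot": [0, 0, -28], "slide": [-0.338, -0.349, 0], "jaw": 0.35}, {"rot": [0, 0, -28], "slide": [-0.338, -0.349, 0], "jaw": 0.35}, {"rot": [0, 0, -28], "slide": [-0.338, -0.349, 0], "jaw": 0.35}, {"rot": [0, 0, -28], "slide": [-0.338, -0.349, 0], "jaw": 0.35}, {"rot": [0, 0, -28], "slide": [-0.338, -0.349, 0], "jaw": 0.35}, {"rot": [0, 0, -28], "slide": [-0.338, -0.349, 0], "jaw": 0.35}]}}

```text
time_s: 2.85
tcp_pos: [0.4258, 0.198, 0.2312]
eef_rot: [0.245, -3.132, 0.0]
contact_force: [-0.0, -0.6, -0.3]
grip_width: 0.0558
grasp_force: 0.0
```

Request:
{"method": "carry_out", "body": {"steps": [{"rot": [0, 0, 0], "slide": [0, 0, 0.05], "jaw": 0.35}, {"rot": [0, 0, 0], "slide": [0, 0, 0.1], "jaw": 0.35}, {"rot": [0, 0, 0], "slide": [0, 0, 0.15], "jaw": 0.35}, {"rot": [0, 0, 0], "slide": [0, 0, 0.15], "jaw": 0.35}, {"rot": [0, 0, 0], "slide": [-0.012, 0, 0.15], "jaw": 0.35}, {"rot": [0, 0, 0], "slide": [-0.02, 0, 0.15], "jaw": 0.35}, {"rot": [0, 0, 0], "slide": [-0.027, 0, 0.15], "jaw": 0.35}, {"rot": [0, 0, 0], "slide": [-0.034, 0, 0.15], "jaw": 0.35}, {"rot": [0, 0, 0], "slide": [-0.041, 0, 0.15], "jaw": 0.35}, {"rot": [0, 0, 0], "slide": [-0.048, 0, 0.15], "jaw": 0.35}, {"rot": [0, 0, 0], "slide": [-0.055, 0, 0.15], "jaw": 0.35}, {"rot": [0, 0, 0], "slide": [-0.062, 0, 0.15], "jaw": 0.35}]}}

```text
time_s: 4.35
tcp_pos: [0.4879, 0.2068, 0.0812]
eef_rot: [0.243, -3.132, 0.0]
contact_force: [-0.4, 0.5, -0.7]
grip_width: 0.0557
grasp_force: 0.3
```

```bash
python3 -c "
from h import *
a=snap('scene','s1');b=snap('top','t1')
cv2.imwrite('pics/v1.png',np.hstack([cv2.resize(x,None,fx=2,fy=2)[:,:,::-1] for x in (a[120:300,180:380],b[180:360,130:330])]))"
```

```text
(no output)
```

View pics/v1.png

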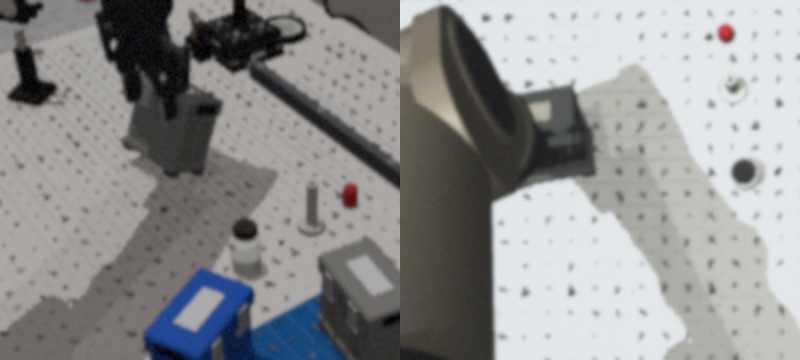

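The crate at left, around (170,130) in the crop, is tipping back about 25° over its heel and hasn't slid. I'll keep pushing.

Request:
{"method": "carry_out", "body": {"steps": [{"rot": [0, 0, 0], "slide": [-0.007, 0, 0], "jaw": 0.35}, {"rot": [0, 0, 0], "slide": [-0.014, 0, 0], "jaw": 0.35}, {"rot": [0, 0, 0], "slide": [-0.021, 0, 0], "jaw": 0.35}, {"rot": [0, 0, 0], "slide": [-0.028, 0, 0], "jaw": 0.35}, {"rot": [0, 0, 0], "slide": [-0.034, 0, 0], "jaw": 0.35}, {"rot": [0, 0, 0], "slide": [-0.04, 0, 0], "jaw": 0.35}, {"rot": [0, 0, 0], "slide": [-0.045, 0, 0], "jaw": 0.35}, {"rot": [0, 0, 0], "slide": [-0.045, 0, 0], "jaw": 0.35}, {"rot": [0, 0, 0], "slide": [-0.045, 0, 0], "jaw": 0.35}]}}

```text
time_s: 5.58
tcp_pos: [0.5316, 0.2136, 0.0812]
eef_rot: [0.243, -3.132, 0.0]
contact_force: [-0.1, 0.6, 0.3]
grip_width: 0.0553
grasp_force: 0.0
```

```bash
python3 -c "
from h import *
a=snap('scene','s2');b=snap('top','t2')
cv2.imwrite('pics/v2.png',np.hstack([cv2.resize(x,None,fx=2,fy=2)[:,:,::-1] for x in (a[120:300,180:380],b[180:360,130:330])]))"
```

```text
(no output)
```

View pics/v2.png

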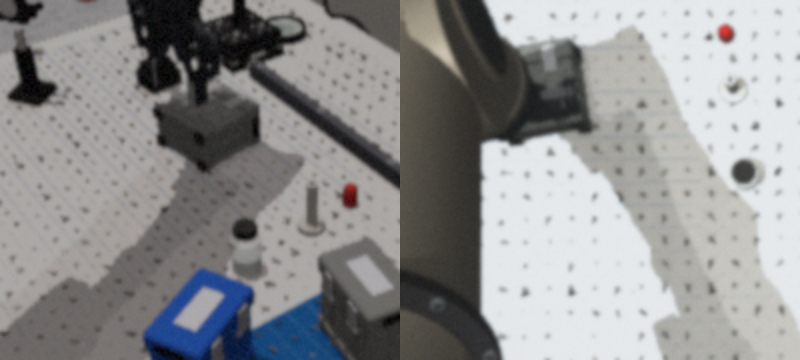

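The left crate lies on its back at about (205,125) in the crop, and its underside looks bare. On to the right crate.

Request:
{"method": "carry_out", "body": {"steps": [{"rot": [0, 0, 0], "slide": [0, 0, -0.05], "jaw": 0.35}, {"rot": [0, 0, 0], "slide": [0, 0, -0.1], "jaw": 0.35}, {"rot": [0, 0, 17.6], "slide": [0.142, -0.343, -0.1], "jaw": 0.35}, {"rot": [0, 0, 17.6], "slide": [0.142, -0.343, -0.1], "jaw": 0.35}, {"rot": [0, 0, 17.6], "slide": [0.142, -0.343, -0.1], "jaw": 0.35}, {"rot": [0, 0, 17.6], "slide": [0.142, -0.343, -0.1], "jaw": 0.35}, {"rot": [0, 0, 17.6], "slide": [0.142, -0.343, -0.1], "jaw": 0.35}, {"rot": [0, 0, 17.6], "slide": [0.142, -0.343, -0.1], "jaw": 0.35}, {"rot": [0, 0, 17.6], "slide": [0.142, -0.343, -0.1], "jaw": 0.35}, {"rot": [0, 0, 17.6], "slide": [0.142, -0.343, -0.1], "jaw": 0.35}, {"rot": [0, 0, 17.6], "slide": [0.142, -0.343, -0.1], "jaw": 0.35}, {"rot": [0, 0, 17.6], "slide": [0.142, -0.343, -0.1], "jaw": 0.35}]}}

```text
time_s: 7.18
tcp_pos: [0.4447, -0.1461, 0.1813]
eef_rot: [-0.236, -3.133, -0.0]
contact_force: [0.0, -0.4, 0.9]
grip_width: 0.0558
grasp_force: 0.0
```

Request:
{"method": "carry_out", "body": {"steps": [{"rot": [0, 0, 0], "slide": [0, 0, 0.05], "jaw": 0.35}, {"rot": [0, 0, 0], "slide": [0, 0, 0.1], "jaw": 0.35}, {"rot": [0, 0, 0], "slide": [0, 0, 0.1], "jaw": 0.35}, {"rot": [0, 0, 0], "slide": [-0.012, 0, 0.1], "jaw": 0.35}, {"rot": [0, 0, 0], "slide": [-0.02, 0, 0.1], "jaw": 0.35}, {"rot": [0, 0, 0], "slide": [-0.027, 0, 0.1], "jaw": 0.35}, {"rot": [0, 0, 0], "slide": [-0.034, 0, 0.1], "jaw": 0.35}, {"rot": [0, 0, 0], "slide": [-0.041, 0, 0.1], "jaw": 0.35}, {"rot": [0, 0, 0], "slide": [-0.048, 0, 0.1], "jaw": 0.35}, {"rot": [0, 0, 0], "slide": [-0.055, 0, 0.1], "jaw": 0.35}, {"rot": [0, 0, 0], "slide": [-0.062, 0, 0.1], "jaw": 0.35}, {"rot": [0, 0, 0], "slide": [-0.069, 0, 0.1], "jaw": 0.35}]}}

```text
time_s: 8.68
tcp_pos: [0.5131, -0.1576, 0.0813]
eef_rot: [-0.239, -3.132, 0.0]
contact_force: [-0.1, -0.2, 0.1]
grip_width: 0.0556
grasp_force: 0.2
```

Request:
{"method": "carry_out", "body": {"steps": [{"rot": [0, 0, 0], "slide": [-0.007, 0, 0], "jaw": 0.35}, {"rot": [0, 0, 0], "slide": [-0.014, 0, 0], "jaw": 0.35}, {"rot": [0, 0, 0], "slide": [-0.021, 0, 0], "jaw": 0.35}, {"rot": [0, 0, 0], "slide": [-0.028, 0, 0], "jaw": 0.35}, {"rot": [0, 0, 0], "slide": [-0.034, 0, 0], "jaw": 0.35}, {"rot": [0, 0, 0], "slide": [-0.04, 0, 0], "jaw": 0.35}, {"rot": [0, 0, 0], "slide": [-0.04, 0, 0], "jaw": 0.35}, {"rot": [0, 0, 0], "slide": [-0.04, 0, 0], "jaw": 0.35}, {"rot": [0, 0, 0], "slide": [0.01, 0, -0.03], "jaw": 0.35}, {"rot": [0, 0, 0], "slide": [0.07, 0, -0.06], "jaw": 0.35}, {"rot": [0, 0, 0], "slide": [0.12, 0, -0.06], "jaw": 0.35}, {"rot": [0, 0, 0], "slide": [0.12, 0, -0.06], "jaw": 0.35}]}}

```text
time_s: 10.18
tcp_pos: [0.3906, -0.1386, 0.1415]
eef_rot: [-0.24, -3.132, -0.004]
contact_force: [1.2, 0.3, 0.1]
grip_width: 0.0554
grasp_force: 0.0
```

```bash
python3 - <<'E'
from h import *
a=snap('scene','s3');b=snap('top','t3')
cv2.imwrite('pics/v3.png',np.vstack([cv2.resize(x,None,fx=2.4,fy=2.4)[:,:,::-1] for x in (a[150:320,190:460],)]+[cv2.resize(b[150:290,150:420],None,fx=2.4,fy=2.4)[:,:,::-1]])[:744:1]) if 0 else cv2.imwrite('pics/v3.png',np.vstack([cv2.resize(x,(560,300))[:,:,::-1] for x in (a[140:310,170:487],b[140:310,140:457])]))
M={c:masks(c) for c in('top','scene')}
for c in M:
    for m,b,f in M[c]: print(c,np.round(b).tolist(),round(f,2))
for nm,x0 in(('L',[.52,.212,.15]),('R',[.533,-.16,-.15])):
    pc=[x0[0]+.048,x0[1],.028];g=[]
    for cam in M:
        u=proj(cam,pc)
        for m,b,f in M[cam]:
            if b[0]<u[0]<b[2] and b[1]<u[1]<b[3] and f>.3: g.append((cam,m));break
    for gg in [g]+[[q] for q in g]: print(nm,[q[0] for q in gg],*fit(gg,x0,True))
for c in M: print(c,[(ray(c,m['xy'],.028).round(3)[:2].tolist(),round(m['confidence'],2)) for m in arm.mark_of(c,'crate_stamped')],[(ray(c,m['xy'],.028).round(3)[:2].tolist(),round(m['confidence'],2)) for m in arm.mark_of(c,'crate_stamped_lid')])
E
```

```text
top [356.0, 187.0, 408.0, 244.0] 0.82
top [330.0, 302.0, 352.0, 340.0] 0.82
top [172.0, 199.0, 228.0, 252.0] 0.66
scene [260.0, 314.0, 322.0, 408.0] 0.7
scene [365.0, 244.0, 433.0, 300.0] 0.68
scene [252.0, 254.0, 308.0, 330.0] 0.67
scene [259.0, 172.0, 276.0, 200.0] 0.96
L ['top'] [0.52097256 0.21253143 0.18045415] 0.0856685348278623
L ['top'] [0.52097256 0.21253143 0.18045415] 0.0856685348278623
R ['top', 'scene'] [ 0.53541686 -0.15820288 -0.18545542] 0.21199984175423314
R ['top'] [ 0.53510668 -0.1579029  -0.18730311] 0.09251290877796903
R ['scene'] [ 0.53586066 -0.15921166 -0.20361022] 0.11484771573604058
top [([0.36, -0.099], 0.61), ([0.536, -0.168], 0.6)] [([0.628, -0.174], 0.86), ([0.354, -0.099], 0.64)]
scene [([0.354, -0.127], 0.97), ([0.29, -0.247], 0.91), ([0.536, -0.158], 0.76), ([0.515, -0.179], 0.75)] [([0.325, -0.185], 0.84), ([0.626, -0.18], 0.76), ([0.386, -0.051], 0.59), ([0.461, -0.026], 0.28)]
```

View pics/v3.png

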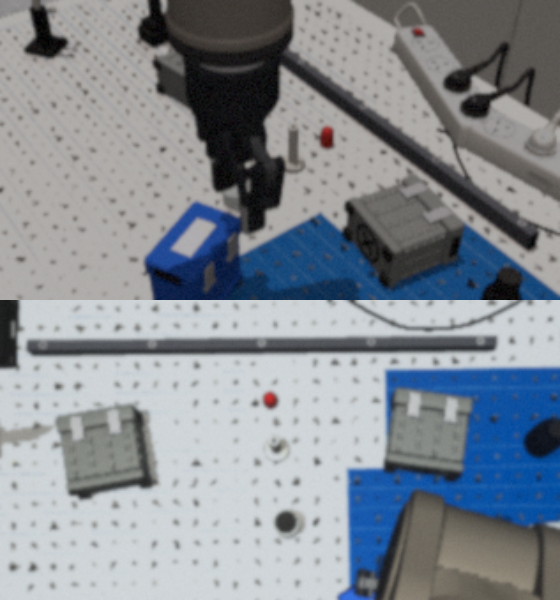

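The ring stamp shows on the right crate at (368,240), so that is the one to push. The left crate is plain and lies on its back, and the bystanders haven't moved. I'll square the tool to the rail and lower it behind the stamped crate.

Request:
{"method": "carry_out", "body": {"steps": [{"rot": [0, 0, -8.4], "slide": [-0.05, -0.003, 0], "jaw": 0.3}, {"rot": [0, 0, -8.4], "slide": [-0.1, -0.006, 0], "jaw": 0.3}, {"rot": [0, 0, -8.4], "slide": [-0.103, -0.006, 0], "jaw": 0.3}, {"rot": [0, 0, -8.4], "slide": [-0.103, -0.006, 0], "jaw": 0.3}, {"rot": [0, 0, -8.4], "slide": [-0.103, -0.006, 0.05], "jaw": 0.3}, {"rot": [0, 0, -8.4], "slide": [-0.103, -0.006, 0.1], "jaw": 0.3}, {"rot": [0, 0, -8.4], "slide": [-0.103, -0.006, 0.128], "jaw": 0.3}, {"rot": [0, 0, -8.4], "slide": [-0.103, -0.006, 0.128], "jaw": 0.3}, {"rot": [0, 0, -8.4], "slide": [-0.103, -0.006, 0.128], "jaw": 0.3}]}}

```text
time_s: 11.8
tcp_pos: [0.4951, -0.1611, 0.0146]
eef_rot: [0.01, 3.141, -0.0]
contact_force: [0.0, 0.2, 0.8]
grip_width: 0.0597
grasp_force: 0.0
```

Request:
{"method": "carry_out", "body": {"steps": [{"rot": [0, 0, 0], "slide": [-0.015, 0, 0], "jaw": 0.3}, {"rot": [0, 0, 0], "slide": [-0.021, 0, 0], "jaw": 0.3}, {"rot": [0, 0, 0], "slide": [-0.026, 0, 0], "jaw": 0.3}, {"rot": [0, 0, 0], "slide": [-0.031, 0, 0], "jaw": 0.3}, {"rot": [0, 0, 0], "slide": [-0.036, 0, 0], "jaw": 0.3}, {"rot": [0, 0, 0], "slide": [-0.041, 0, 0], "jaw": 0.3}, {"rot": [0, 0, 0], "slide": [-0.046, 0, 0], "jaw": 0.3}, {"rot": [0, 0, 0], "slide": [-0.051, 0, 0], "jaw": 0.3}, {"rot": [0, 0, 0], "slide": [-0.056, 0, 0], "jaw": 0.3}, {"rot": [0, 0, 0], "slide": [-0.061, 0, 0], "jaw": 0.3}, {"rot": [0, 0, 0], "slide": [-0.066, 0, 0], "jaw": 0.3}, {"rot": [0, 0, 0], "slide": [-0.071, 0, 0], "jaw": 0.3}]}}

```text
time_s: 13.3
tcp_pos: [0.5653, -0.1615, 0.0135]
eef_rot: [-0.009, -3.14, -0.0]
contact_force: [-6.4, 0.4, 8.1]
grip_width: 0.0599
grasp_force: 3.6
```

```bash
python3 - <<'E'
from h import *
a=snap('scene','s4');b=snap('top','t4')
cv2.imwrite('pics/v4.png',np.vstack([cv2.resize(x,(560,300))[:,:,::-1] for x in (a[140:310,170:487],b[140:310,140:457])]))
E
```

```text
(no output)
```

View pics/v4.png

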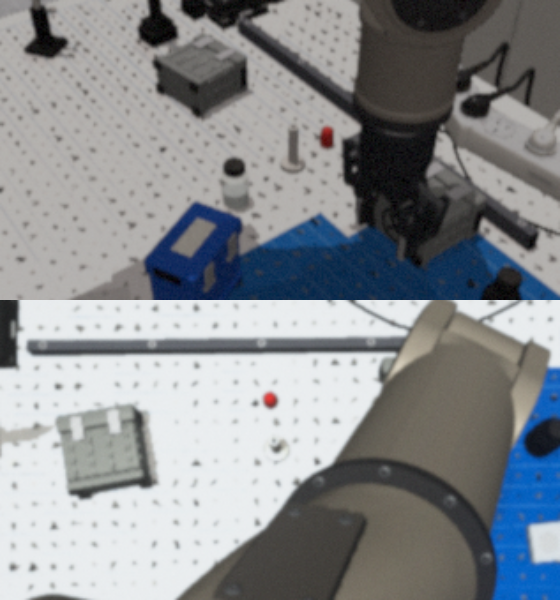

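The crate is being pushed squarely, with the fingers on its underside at (400,230), and a gap to the rail remains. I'll go on in small steps until the force rises.

Request:
{"method": "carry_out", "body": {"steps": [{"rot": [0, 0, 0], "slide": [-0.004, 0, -0.002], "jaw": 0.3}, {"rot": [0, 0, 0], "slide": [-0.008, 0, -0.002], "jaw": 0.3}, {"rot": [0, 0, 0], "slide": [-0.012, 0, -0.002], "jaw": 0.3}, {"rot": [0, 0, 0], "slide": [-0.015, 0, -0.002], "jaw": 0.3}, {"rot": [0, 0, 0], "slide": [-0.017, 0, -0.002], "jaw": 0.3}]}}

```text
time_s: 14.02
tcp_pos: [0.5826, -0.1615, 0.0154]
eef_rot: [-0.009, -3.141, -0.0]
contact_force: [-7.3, 0.2, 7.5]
grip_width: 0.0596
grasp_force: 3.9
```

Request:
{"method": "carry_out", "body": {"steps": [{"rot": [0, 0, 0], "slide": [-0.002, 0, 0], "jaw": 0.3}, {"rot": [0, 0, 0], "slide": [-0.003, 0, 0], "jaw": 0.3}, {"rot": [0, 0, 0], "slide": [-0.004, 0, 0], "jaw": 0.3}]}}

```text
time_s: 14.4
tcp_pos: [0.5865, -0.1616, 0.0155]
eef_rot: [-0.009, -3.14, -0.0]
contact_force: [-7.7, 0.3, 7.9]
grip_width: 0.0596
grasp_force: 3.7
```

Request:
{"method": "carry_out", "body": {"steps": [{"rot": [0, 0, 0], "slide": [-0.001, 0, 0], "jaw": 0.3}, {"rot": [0, 0, 0], "slide": [-0.002, 0, 0], "jaw": 0.3}, {"rot": [0, 0, 0], "slide": [-0.003, 0, 0], "jaw": 0.3}]}}

```text
time_s: 14.78
tcp_pos: [0.5868, -0.1616, 0.0153]
eef_rot: [-0.01, -3.136, -0.002]
contact_force: [-28.2, 2.4, 27.6]
grip_width: 0.0601
grasp_force: 14.3
```

The rail stops it: the force jumps to 28 N with no further travel. Back off and check.

Request:
{"method": "carry_out", "body": {"steps": [{"rot": [0, 0, 0], "slide": [0.003, 0, 0], "jaw": 0.3}, {"rot": [0, 0, 0], "slide": [0.006, 0, 0], "jaw": 0.3}, {"rot": [0, 0, 0], "slide": [0.02, 0, 0], "jaw": 0.3}, {"rot": [0, 0, 0], "slide": [0.06, 0, 0], "jaw": 0.3}, {"rot": [0, 0, 0], "slide": [0.09, 0, -0.04], "jaw": 0.3}, {"rot": [0, 0, 0], "slide": [0.1, 0, -0.1], "jaw": 0.3}, {"rot": [0, 0, 0], "slide": [0.14, 0, -0.16], "jaw": 0.3}, {"rot": [0, 0, 0], "slide": [0.18, 0, -0.2], "jaw": 0.3}, {"rot": [0, 0, 0], "slide": [0.18, 0, -0.2], "jaw": 0.3}, {"rot": [0, 0, 0], "slide": [0.18, 0, -0.2], "jaw": 0.3}]}}

```text
time_s: 16.02
tcp_pos: [0.4099, -0.16, 0.2154]
eef_rot: [0.008, 3.14, 0.001]
contact_force: [-0.0, 0.8, 0.6]
grip_width: 0.0596
grasp_force: 0.0
```

```bash
python3 - <<'E'
from h import *
a=snap('scene','s5');b=snap('top','t5')
cv2.imwrite('pics/v5.png',np.vstack([cv2.resize(x,(560,300))[:,:,::-1] for x in (a[140:310,170:487],b[140:310,140:457])]))
for cam in('top','scene'):
    u=proj(cam,[.64,-.165,.028])
    for m,bb,f in masks(cam,('crate_stamped',)):
        if bb[0]<u[0]<bb[2] and bb[1]<u[1]<bb[3]: print(cam,f,*fit([(cam,m)],[.597,-.163,0],True));break
E
```

```text
top 0.96 [ 0.59797433 -0.15771674 -0.02347785] 0.08996088657105605
scene 0.63 [ 0.59749606 -0.16599927  0.06614788] 0.1056241426611797
```

View pics/v5.png

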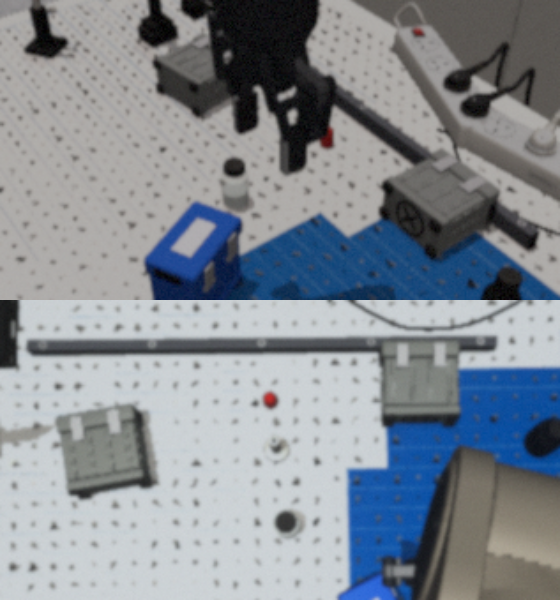

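The stamped crate sits flush and square against the rail at (420,380), with the stamp facing the robot. The plain crate and the bystanders are where they were, and the arm is clear. Handing in.

```bash
python3 -c "
from workcell import arm
print(arm.close_job())"
```

```text
the job is handed in; nothing more can be done
None
```

Both crates lie on their backs. The stamped one is pushed flush and square against the dispatch rail with its stamp facing the robot, the bystanders show no movement in the images, and the job is handed in; no verdict was returned.

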